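# Square up the swing fence of the flatbread stacking jig

### The arm

A 6-joint arm with a two-finger parallel gripper is mounted at the origin on the work surface. World frame = base frame: x ahead of the robot, y to its left, z up, the work surface at z = 0. Lengths are in mm, angles in rad, forces in N, time in s.
With the tool pointing down it reaches from about 275 to 775 mm from the base axis. Payload 14.6 kg.
Tool frame: the origin (TCP) lies midway between the tips of the shut fingers; the grasp point (between the pads) lies ctrl.tcp_to_grasp behind it (ctrl.tcp_to_grasp is the distance from the TCP to the grasp point, in mm); x points along the fingers, y is the direction in which the jaws open and shut, and the axes are right-handed (so a half turn about x gives the same grasp; the last joint's range is limited). The gripper opens to 85 mm and grips with 20 to 120 N. Pads are 22 mm wide; open, the fingers measure 114 mm over their backs; the gripper's body (76 mm by 85 mm) begins 54 mm behind the grasp point. The pads swing forward as they close: fully open they stand 13 mm farther back than shut.
Start: joints at [1.05, 0.263, -0.048, 1.259, 0, 1.415], TCP at [187.795, 490.266, 231.278] pointing down, gripper open.
Joint ranges: [-2.65, 2.65], [-0.89, 1.7], [-1.18, 1.37], [-2.13, 2.11], [-1.35, 1.29], [-3.14, 3.14]. Speed limits (rad/s): [1.89, 1.89, 2.57, 2.79, 3.14, 3.14].

### API

Orientations are given as a unit quaternion [w, x, y, z].
In Python, from station import ctrl gives the robot as it stands.
- The arm moves only by the shell command python3 -m pendant 'ROWS' [FORCE]. ROWS is JSON, a list that holds one entry, the list of rows, each a list of 5 numbers: the shift along the tool's x, y, z in cm, then the turn about the tool's x in degrees, then the closure, from 0 (fully open) to 1 (shut). A call has 1 to 5 rows; each row shifts and turns the commanded pose from where the row before left it, along the tool's axes as they then stand; what a row does not reach is not made up. A row lasts 1/8 s, in which the tool goes at most 62.5 mm and 10.7 degrees, less where a joint would pass 70% of its speed; a pose out of reach is approached as far as the arm can. A call with a gripper value outside its range is refused whole. The fingers move at their own pace and stop on an object; FORCE is the grip in N (left out, the last holds). Time passes only in rows, so rows that do not move let the fingers close. It gives the time, the measured TCP pose, the force and the opening at its end, in the units of the state.
- ctrl.state(): the state, without advancing time (a new reading comes with each control period).
- ctrl.capture(name): name is "side" or "top"; returns the picture (480x640x3 uint8, red, green, blue); there is no depth.
- ctrl.camera_params(name): a dict with "intrinsics" (3x3 intrinsics, pixels), "rvec" (rotation vector, rad) and "tvec" (3), from world to camera coordinates, as OpenCV has them. Camera axes: x right, y down, z forward; pixel columns grow to the right and rows downward; lengths in mm; the calibration is good to about 2 mm. A picture is of the moment at which its call begins. camera_params takes no time and is no camera call.
- ctrl.finish_job(): hands the job in, once; it reports no verdict.
The state is a dict: "t": time; "joints": joint angles; "joint_vel": joint speeds; "joint_efforts": joint torques, N m; "eef_pos": TCP position; "ee_rot": TCP orientation; "ft_force": force on the tool from outside, world axes, zero at the start; "ft_torque": the same for the moment, N m; "grip_width": opening from 0.0 (shut) to 1.0 (fully open).
Only numpy, scipy, OpenCV 4.12 (cv2) and the standard library are available. Lean on these libraries where they do the work, as an engineer would, in place of code of your own. Each camera call takes 0.05 s, during which the arm holds its last target.

### The job

Pick up the L-shaped square by its black handle, set it flat on the white board of the stacking jig and push its heel right into the corner, so that it swings the leaning fence out square and both of its outer edges lie flat against the two fences. Finish there without letting go: keep gripping the square and pressing it lightly against both fences, so that a colleague can clamp the swing fence. Leave the other things on the table where they are.

Things in the scene. Friction and masses are not known exactly. Their poses are not given: they have to be found in the camera images.
- square: Aluminium L-square, about 0.35 kg, starting flat on the table. Origin: outer heel (outside corner of the L), underside. Long leg 150 mm along its -x, short leg 110 mm along its -y, each 30 mm wide, 12 mm thick; outer edges are its planes y = 0 (long) and x = 0 (short). An 8 mm web in the inner corner (x -100 to -30, y -60 to -30 mm) carries the black handle.
- square_grip (a point): Point to grip on the square's handle, at (-60, -45, 45) mm in the square's frame. The handle is an upright block, 60 mm long along the square's x, 20 mm wide along its y, its top 62 mm above the square's underside; it is free on both sides above 12 mm.
- jig: Stacking jig fixed to the table: white board, top 12 mm above it, x -200 to 70, y -215 to 40 mm. Origin: inside corner of the fences, at table height. Fixed fence along its -y, swing fence roughly along its -x; the square goes on the -x, -y side. It is home when its frame matches the jig's, 12 mm higher: short leg along the fixed fence, long leg along the swing fence.
- back_fence: Fixed steel fence of the jig: inner face is the jig's plane x = 0, from y = -8 to -198 mm; 14 mm thick, top 22 mm above the board (34 mm above the table). Fences, board and square are smooth and slide easily on one another. Origin at the corner, on the board.
- swing_bar: Swinging steel fence of the jig: bar 175 mm long, 14 mm thick, from 2 to 22 mm above the board. Origin at the corner, on the board, on its pivot axis; the inner face is its own plane y = 0 and runs from 8 to 183 mm along its own -x. At joint 0 its axes match the jig's.
- swing (a joint): Angle of the swing fence, rad: 0 is exactly square to the fixed fence, positive leans inward over the place where the square goes (starts 0.15 to 0.35), negative is past square. The pivot (vertical, at the corner) is stiff: it takes about 0.35 N m to turn, about 2.5 N at the end of the long leg, and stays where it is left.
- clamp_knob: black plastic clamp knob, 32 mm across and 22 mm tall, standing on the jig's board behind the fixed fence. Bystander: leave alone. Origin at the centre of its underside.
- tape_roll: roll of packing tape lying flat, 96 mm across and 45 mm tall. Bystander. Origin at the centre of its underside.
- check_weight_big: steel check weight with a neck, 48 mm across and 62 mm tall. Bystander. Origin at the centre of its underside.
- check_weight_small: steel check weight with a neck, 32 mm across and 42 mm tall. Bystander. Origin at the centre of its underside.
- scraper: spatula lying on the table, about 280 mm long. Bystander. Origin near its middle.
- rule: flat straight steel rule, 200 x 30 x 4 mm, lying on the table. Bystander. Origin at the centre of its underside.
- crumb_bowl: steel bowl, 120 mm across and 55 mm tall. Bystander. Origin at the centre of its underside.

How it is judged (in metres and radians):
On the way:
1. the square has been picked up clear of the table (height (world z) of square above 0.02 m and contact force between the fingers and square above 1 N), for 0.1 s.
At the end, for the whole second after the job is handed in: The gripped square (over 2 N) is at rest flat on the board (height 4 mm, 2 degrees), heel within 3 mm of the corner along each fence, legs within 2 degrees of the jig; the swing fence is within 2 degrees of square; the square presses on each fence with over 1 N (x of square in the frame of jig between -0.003 and 0.003 m and y of square in the frame of jig between -0.003 and 0.003 m and z of square in the frame of jig between 0.008 and 0.016 m and angle between the x axis of square and the x axis of jig, either way round below 0.035 rad and angle between square's own z axis and vertical below 0.035 rad and value of joint swing between -0.035 and 0.035 rad and contact force between square and back_fence above 1 N and contact force between square and swing_bar above 1 N and contact force between the fingers and square above 2 N and linear speed of square below 0.01 m/s); the arm keeps its last pose, push and grip.
It fails at once if the square is rammed against a fence with more than 40 N (contact force between square and back_fence above 40 N or contact force between square and swing_bar above 40 N).
It fails at once if a bystander is moved more than 30 mm (distance of any of clamp_knob, tape_roll, check_weight_big, check_weight_small, scraper, rule, crumb_bowl from where it was at the start of the episode above 0.03 m).
It also fails if it takes over 48 s, if anything falls off the work surface, if the arm or the gripper's body presses on something with over 40 N, if the wrist force passes 120 N, or if a joint passes its speed limit or range.

## Working session

There is one attempt and no reset: what is moved stays moved. The work goes in short steps, Python scripts to look and compute and a shell command to move; the robot and the scene stay as the last step left them, time stands still between calls to the robot, and variables do not carry over. Pictures are saved under pics/ and viewed, and the job is handed in when it is done.

```bash
mkdir -p pics; ls; python3 - <<'E'
from station import ctrl
import cv2
s=ctrl.state(); print(s, ctrl.tcp_to_grasp)
for n in("side","top"):
    im=ctrl.capture(n); cv2.imwrite(f"pics/{n}0.png",cv2.cvtColor(im,cv2.COLOR_RGB2BGR)); print(n,ctrl.camera_params(n))
E
```

```text
pics
{'t': 0.0, 'joints': array([ 1.04970361e+00,  2.63512562e-01, -4.89450135e-02,  1.25939609e+00,
       -1.22352863e-06,  1.41551020e+00]), 'joint_vel': array([-0.00040644,  0.00160121,  0.00041857, -0.00108064, -0.00026664,
       -0.00044523]), 'joint_efforts': array([ 1.62233035e-03, -6.37601709e+01,  3.84565151e+01,  1.37870180e-02,
       -1.44320752e-04, -9.35604874e-06]), 'eef_pos': array([187.6521424 , 490.02011633, 230.82750509]), 'ee_rot': array([ 0.69518836,  0.12825945,  0.6954356 , -0.12896504]), 'ft_force': array([-0.59695838, -0.44299845, -1.39490697]), 'ft_torque': array([ 0.0047777 ,  0.0416591 , -0.01984421]), 'grip_width': 1.0017321971230269} 18.700000000000003
side {'intrinsics': array([[524.77946835,   0.        , 319.52260762],
       [  0.        , 524.77946835, 239.16283359],
       [  0.        ,   0.        ,   1.        ]]), 'rvec': array([ 0.26411979, -2.75671775,  1.30864003]), 'tvec': array([ 585.29206124,  114.71773707, 1370.36967408])}
top {'intrinsics': array([[522.71579261,   0.        , 324.40439117],
       [  0.        , 522.71579261, 243.61395611],
       [  0.        ,   0.        ,   1.        ]]), 'rvec': array([ 2.10333392, -2.15520824,  0.14250257]), 'tvec': array([  38.76540483,  559.4390851 , 1437.89308246])}
```

View pics/top0.png

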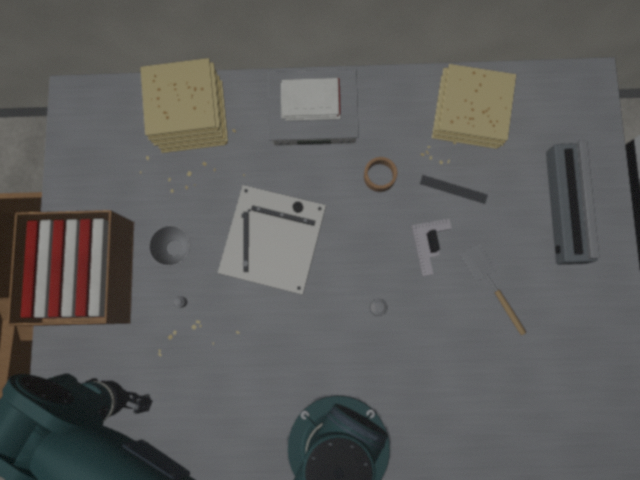

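View pics/side0.png

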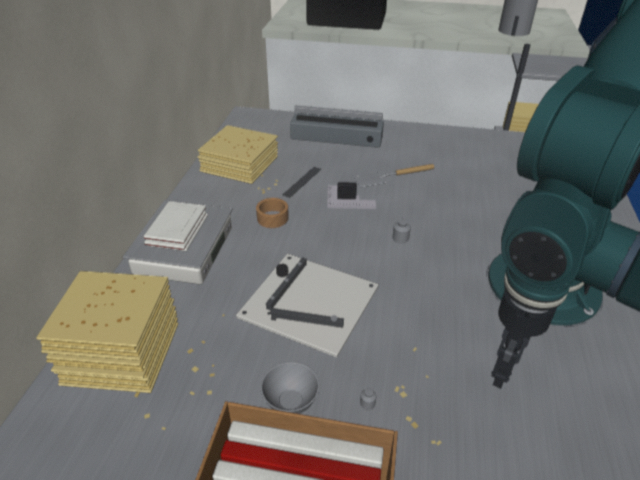

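The top view shows the square at about (430,243) with its black handle at (433,240). The jig is at (272,240), with the corner of its fences near (248,210). The fixed fence runs right to about (315,222), and the swing fence runs down to about (246,270). I'll crop in on these.

```bash
cat > h.py <<'E'
import numpy as np,cv2
from station import ctrl
def cam(n):
    p=ctrl.camera_params(n); R,_=cv2.Rodrigues(p['rvec']); return np.array(p['intrinsics']),R,np.array(p['tvec']).reshape(3)
def ray(n,uv,z):
    K,R,t=cam(n); uv=np.atleast_2d(np.array(uv,float))
    d=(np.linalg.inv(K)@np.c_[uv,np.ones(len(uv))].T).T@R; c=-R.T@t
    return c+d*((z-c[2])/d[:,2])[:,None]
def proj(n,P):
    K,R,t=cam(n); q=(np.atleast_2d(P)@R.T+t)@K.T; return q[:,:2]/q[:,2:]
E
python3 - <<'E'
import cv2
a=cv2.imread('pics/top0.png')
cv2.imwrite('pics/t_sq.png',cv2.resize(a[210:285,400:475],None,fx=8,fy=8,interpolation=cv2.INTER_CUBIC)*1)
cv2.imwrite('pics/t_jig.png',cv2.resize(a[180:300,210:335],None,fx=5,fy=5,interpolation=cv2.INTER_CUBIC))
E
```

```text
(no output)
```

View pics/t_sq.png

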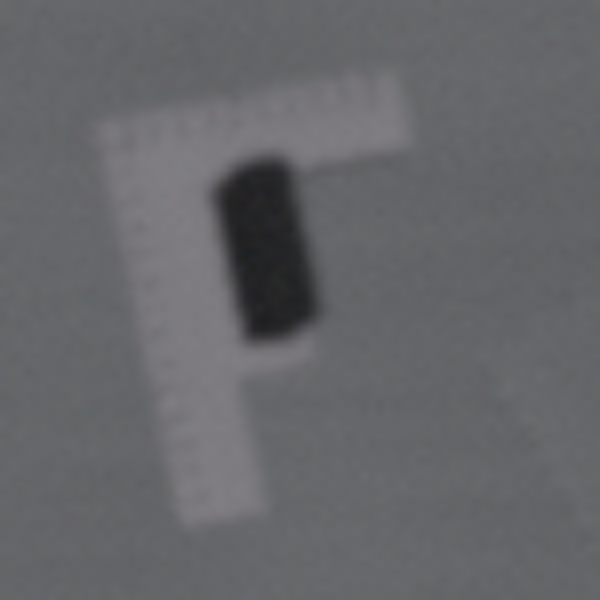

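View pics/t_jig.png

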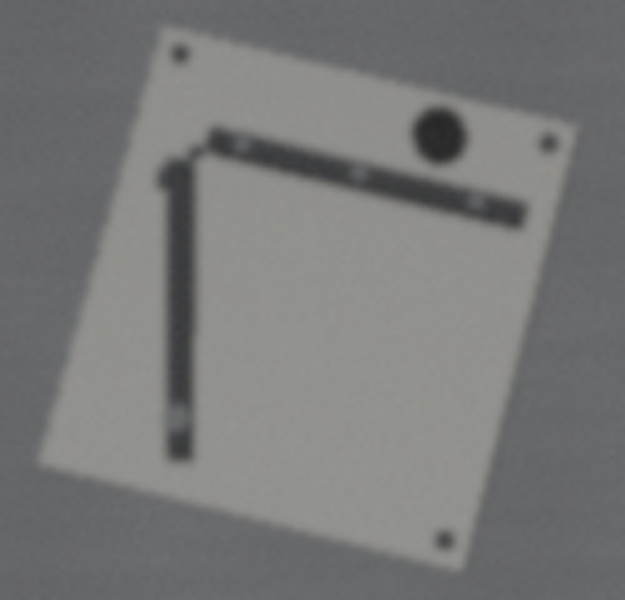

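```bash
cat > meas.py <<'E'
from h import *
def fit(src,dst):
    # rigid 2D: dst = R src + t
    a=np.array(src,float);b=np.array(dst,float);ma,mb=a.mean(0),b.mean(0)
    U,S,Vt=np.linalg.svd((a-ma).T@(b-mb)); D=np.diag([1,np.sign(np.linalg.det(Vt.T@U.T))]);R=Vt.T@D@U.T
    t=mb-R@ma; return R,t,np.linalg.norm((a@R.T+t)-b,axis=1)
E
python3 - <<'E'
from meas import *
a=cv2.imread('pics/top0.png'); g=cv2.GaussianBlur(a,(3,3),0).astype(int)
def big(m,roi):
    x0,y0,x1,y1=roi; k=np.zeros(m.shape,np.uint8); k[y0:y1,x0:x1]=m[y0:y1,x0:x1]
    c,_=cv2.findContours(k,cv2.RETR_EXTERNAL,cv2.CHAIN_APPROX_NONE); return max(c,key=cv2.contourArea)
gr=g.sum(2)/3
print('board',gr[260,290],'table',gr[310,290],gr[260,445],'sq',gr[235,420],g[235,420],g[260,445])
c=big((gr>(gr[260,290]+gr[310,290])/2).astype(np.uint8),(205,175,345,305))
def corners(c,off=0):
    r=cv2.boxPoints(cv2.minAreaRect(c)); return r
q=cv2.approxPolyDP(cv2.convexHull(c),4,True)[:,0]; print('board approx',q)
P=ray('top',q,12)[:,:2]; print(P.round(1))
# refine by line fits on sides
cc=c[:,0].astype(float); 
def lines(cc,q):
    L=[]
    for i in range(len(q)):
        p0=q[i].astype(float);p1=q[(i+1)%len(q)].astype(float);d=(p1-p0);l=np.linalg.norm(d);d/=l
        s=(cc-p0)@d;n=(cc-p0)@np.array([-d[1],d[0]])
        k=(s>.1*l)&(s<.9*l)&(abs(n)<2.5)
        v=cv2.fitLine(cc[k].astype(np.float32),cv2.DIST_HUBER,0,.01,.01).ravel();L.append(v)
    o=[]
    for i in range(len(q)):
        A=L[i-1];B=L[i]
        s=np.linalg.solve(np.c_[A[:2],-B[:2]],B[2:]-A[2:]);o.append(A[2:]+s[0]*A[:2])
    return np.array(o)
q2=lines(cc,q);P=ray('top',q2,12)[:,:2];print('refined',q2.round(1).tolist(),P.round(1).tolist(),[np.linalg.norm(P[i]-P[i-1]).round(1) for i in range(4)])
# model order by sorting: jig x~world x, y~world y
m=np.array([[-200,-215],[-200,40],[70,-215],[70,40]],float)
cen=P.mean(0)
best=min(((fit(m,P[list(p)]),p) for p in __import__('itertools').permutations(range(4))),key=lambda z:z[0][2].sum()+(1e3 if z[0][0][0,0]<0 else 0))
R,t,res=best[0];print('jig t',t,'yaw',np.degrees(np.arctan2(R[1,0],R[0,0])),res)
np.savez('jig.npz',R=R,t=t)
# square
e=g[...,2]-g[...,1] ; 
m2=(((gr>(gr[235,420]+gr[260,445])/2)).astype(np.uint8))
c=big(m2,(405,212,460,282));
ex=c[:,0];print('sq contour area',cv2.contourArea(c),cv2.boundingRect(c)); 
q=cv2.approxPolyDP(c,2.5,True)[:,0];print(q.tolist(),ray('top',q,12)[:,:2].round(1).tolist())
h=big((gr<70).astype(np.uint8),(415,220,460,262));print('handle',cv2.minAreaRect(h), ray('top',[cv2.minAreaRect(h)[0]],62))
E
```

```text
board 145.0 table 106.33333333333333 100.66666666666667 sq 126.0 [128 124 126] [103 100  99]
board approx [[243 186]
 [324 206]
 [301 293]
 [218 271]]
[[744.3 263. ]
 [676.9  24.5]
 [424.2  95.9]
 [493.3 335. ]]
refined [[242.60000610351562, 185.39999389648438], [324.20001220703125, 205.1999969482422], [301.3999938964844, 293.1000061035156], [217.89999389648438, 271.8999938964844]] [[746.1, 264.1], [679.2, 23.9], [423.9, 94.7], [490.8, 335.4]] [np.float64(265.0), np.float64(249.3), np.float64(264.9), np.float64(249.8)]
jig t [671.09554383 246.36906493] yaw -15.550782845637176 [3.633309   3.58055376 3.81444392 3.76594857]
sq contour area 716.5 (413, 219, 38, 57)
[[448, 219], [413, 225], [424, 275], [432, 273], [429, 258], [438, 254], [428, 252], [424, 234], [432, 227], [450, 227]] [[628.2, -334.5], [613.2, -232.5], [467.1, -256.7], [472.2, -279.8], [515.6, -273.6], [526.5, -299.9], [533.1, -271.6], [585.9, -262.9], [605.8, -287.0], [604.4, -338.9]]
handle ((432.9755859375, 240.71949768066406), (21.371967315673828, 9.568495750427246), 77.90524291992188) [[ 557.61244296 -278.23120044   62.        ]]
```

```bash
python3 - <<'E'
from meas import *
for n in('top','side'):
    K,R,t=cam(n); print(n,'cam at',(-R.T@t).round())
a=cv2.imread('pics/top0.png'); b=cv2.imread('pics/side0.png')
g=cv2.GaussianBlur(a,(3,3),0).astype(float).mean(2)
def big(m,roi):
    x0,y0,x1,y1=roi; k=np.zeros(m.shape,np.uint8); k[y0:y1,x0:x1]=m[y0:y1,x0:x1]
    c,_=cv2.findContours(k,cv2.RETR_EXTERNAL,cv2.CHAIN_APPROX_NONE); return max(c,key=cv2.contourArea)[:,0].astype(float)
# subpixel edges of the two outer edges: fit contour lines
c=big((g>114).astype(np.uint8),(405,212,460,282))
def ln(p0,p1,lo=.1,hi=.9):
    p0=np.array(p0,float);d=np.array(p1,float)-p0;l=np.hypot(*d);d/=l;s=(c-p0)@d;n=(c-p0)@[-d[1],d[0]]
    k=(s>lo*l)&(s<hi*l)&(abs(n)<2);return cv2.fitLine(c[k].astype(np.float32),cv2.DIST_HUBER,0,.01,.01).ravel()
def X(A,B):
    s=np.linalg.solve(np.c_[A[:2],-B[:2]],B[2:]-A[2:]);return A[2:]+s[0]*A[:2]
S=ln((448,219),(413,225));L=ln((413,225),(424,275));E1=ln((448,219),(450,227),0.2,.8);E2=ln((424,275),(432,273),.1,.9)
px=np.array([X(S,L),X(L,E2),X(S,E1)]);P=ray('top',px,12)[:,:2]
print(px.round(1).tolist(),P.round(1).tolist(),np.hypot(*(P[1]-P[0])),np.hypot(*(P[2]-P[0])))
# model inset by half pixel(1.4mm)
i=1.4
R,t,res=fit([[-i,-i],[-150+i,-i],[-i,-110+i]],P);yaw=np.degrees(np.arctan2(R[1,0],R[0,0]));print('sq',t,yaw,res,'grip',R@[-60,-45]+t)
np.savez('sq.npz',R=R,t=t)
# top-handle check
h=big((g<70).astype(np.uint8),(415,220,460,262)); print('mask bbox',h.min(0),h.max(0))
co=np.array([[x,y,z] for x in(-90,-30) for y in(-55,-35) for z in(12,62)],float)
W=np.c_[co[:,:2]@R.T+t,co[:,2]]
for n in('top','side'):
    u=proj(n,W);print(n,'pred handle bbox',u.min(0).round(1),u.max(0).round(1))
gb=b.astype(float).mean(2);h=big((gb<60).astype(np.uint8),(325,170,370,210));print('side mask bbox',h.min(0),h.max(0))
J=np.load('jig.npz')
def ov(img,n,sc,roi,name):
    x0,y0,x1,y1=roi;im=cv2.resize(img[y0:y1,x0:x1],None,fx=sc,fy=sc,interpolation=cv2.INTER_CUBIC)
    def pl(Rt,pts,col):
        p=np.array(pts,float);w=np.c_[p[:,:2]@Rt[0].T+Rt[1],p[:,2]];u=((proj(n,w)-[x0,y0]+.5)*sc).round().astype(int)
        cv2.polylines(im,[u],False,col,1)
    Jt=(J['R'],J['t']);pl(Jt,[[-200,-215,12],[-200,40,12],[70,40,12],[70,-215,12],[-200,-215,12]],(0,0,255))
    pl(Jt,[[0,-8,34],[0,-198,34],[14,-198,34],[14,-8,34],[0,-8,34]],(0,255,0))
    St=(R,t);pl(St,[[0,0,12],[-150,0,12],[-150,-30,12],[-30,-30,12],[-30,-110,12],[0,-110,12],[0,0,12]],(0,0,255))
    pl(St,[[-90,-55,62],[-30,-55,62],[-30,-35,62],[-90,-35,62],[-90,-55,62]],(0,255,0))
    cv2.imwrite(name,im)
ov(a,'top',3,(210,180,470,300),'pics/ov_top.png');ov(b,'side',4,(230,160,400,310),'pics/ov_side.png')
E
```

```text
top cam at [ 329.   -6. 1508.]
side cam at [ 391. 1082.  954.]
[[412.29998779296875, 225.5], [422.8999938964844, 274.3999938964844], [448.5, 219.39999389648438]] [[611.9, -230.4], [468.8, -253.7], [627.0, -335.8]] 144.93061749615023 106.54653986492967
sq [ 613.45114472 -228.92717404] 8.768942254693137 [0.44915325 2.16548115 1.7166857 ] grip [ 561.01273096 -282.5481845 ]
mask bbox [427. 230.] [439. 251.]
top pred handle bbox [425.7 228.4] [440.2 253.1]
side pred handle bbox [337.7 180.2] [357.6 197.5]
side mask bbox [338. 183.] [355. 197.]
```

View pics/ov_top.png

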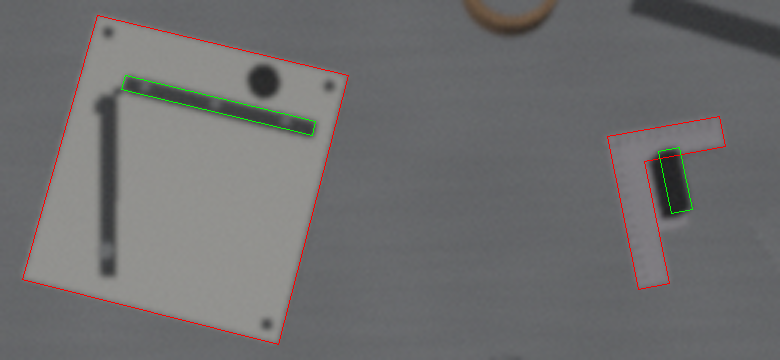

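View pics/ov_side.png

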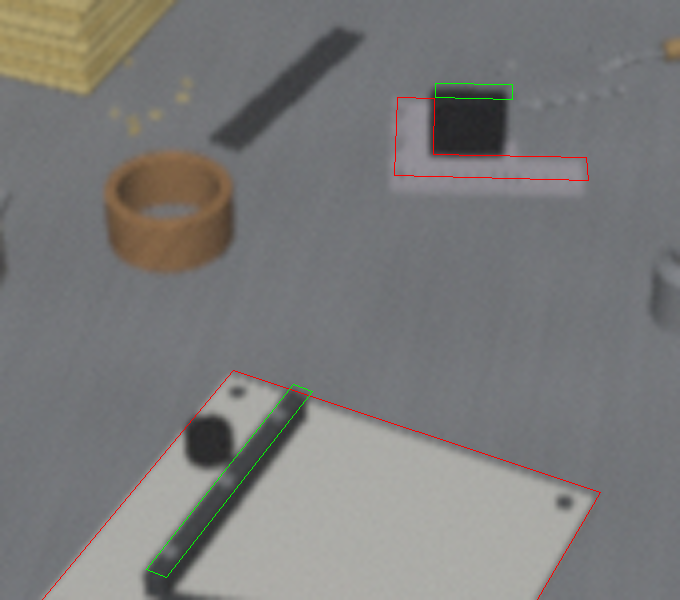

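The overlays agree with the images to about 2–3 mm, and the sizes and handle positions check out. Next I'll compute the move to above the handle and the lean of the swing fence.

```bash
cat > go.py <<'E'
from meas import *
from scipy.spatial.transform import Rotation as Ro
J=np.load('jig.npz');S=np.load('sq.npz')
def st():
    s=ctrl.state();q=s['ee_rot'];return s,Ro.from_quat([q[1],q[2],q[3],q[0]]).as_matrix()
def tojaw(yaw): # turn about tool x (deg) so tool y || direction yaw(deg)+-180
    s,R=st();cur=np.degrees(np.arctan2(R[1,1],R[0,1]))
    d=(yaw-cur+90)%180-90
    return -d if R[2,0]<0 else d
def rep(target=None,jaw=None):
    s,R=st();print('t',s['t'].__round__(2) if hasattr(s['t'],'__round__') else s['t'],'pos',s['eef_pos'].round(1),'F',s['ft_force'].round(1),'M',s['ft_torque'].round(2),'grip',round(float(s['grip_width']),3),'jawyaw',np.degrees(np.arctan2(R[1,1],R[0,1])).round(2),'toolx',R[:,0].round(3),'j',s['joints'].round(2))
    if jaw is not None: print('turn',round(tojaw(jaw),2))
    if target is not None: print('shift tool cm',(R.T@(np.array(target)-s['eef_pos'])/10).round(2))
E
python3 - <<'E'
from go import *
yaw=np.degrees(np.arctan2(S['R'][1,0],S['R'][0,0]))
g=S['R']@[-60,-45]+S['t']
rep([*g,130],yaw+90)
s,R=st();print(R.round(3))
# bar angle
a=cv2.imread('pics/top0.png').astype(float).mean(2)
k=np.zeros(a.shape,np.uint8);k[216:268,238:256]=(a<105)[216:268,238:256]
ys,xs=np.nonzero(k);v=cv2.fitLine(np.c_[xs,ys].astype(np.float32),cv2.DIST_HUBER,0,.01,.01).ravel()
P=ray('top',[[v[2]-v[0]*25,v[3]-v[1]*25],[v[2]+v[0]*25,v[3]+v[1]*25]],30)[:,:2]
q=(P-J['t'])@J['R'];print('bar pts in jig',q.round(1),len(xs));d=q[0]-q[1];d*=np.sign(d[0]);print('swing',np.arctan2(d[1],d[0]))
E
```

```text
t 0.1 pos [187.7 490.  230.9] F [0.4 0.2 0.2] M [ 0.07 -0.01 -0.03] grip 1.001 jawyaw 69.04 toolx [-0.    -0.001 -1.   ] j [ 1.05  0.26 -0.05  1.26  0.    1.42]
turn -29.73
shift tool cm [ 10.13 -58.78  62.5 ]
[[-0.     0.358  0.934]
 [-0.001  0.934 -0.358]
 [-1.    -0.001 -0.   ]]
bar pts in jig [[ -22.2    1.4]
 [-161.9  -40.6]] 302
swing 0.2922934708905975
```

```bash
python3 -m pendant '[[[0,-3,3.1,0,0],[0,-3,3.1,0,0],[0,-3,3.1,0,0],[0,-3,3.1,0,0],[0,-3,3.1,0,0]]]' 100
python3 -m pendant '[[[0,-3,3.1,0,0],[0,-3,3.1,0,0],[0,-3,3.1,0,0],[0,-3,3.1,0,0],[0,-3,3.1,0,0]]]'
python3 -m pendant '[[[0,-3,3.1,0,0],[0,-3,3.1,0,0],[0,-3,3.1,0,0],[0,-3,3.1,0,0],[0,-3,3.1,0,0]]]'
python3 -m pendant '[[[0,-3,3.1,0,0],[0,-3,3.1,0,0],[0,-3,3.1,0,0],[0,-3,3.1,0,0],[0,0,0,-10,0]]]'
python3 -c "
from go import *
rep([*(S['R']@[-60,-45]+S['t']),130],98.8)"
```

```text
t: 0.72
eef_pos: [279.1, 293.4, 231.1]
ee_rot: [0.695, 0.128, 0.695, -0.129]
ft_force: [0.1, -0.2, 0.7]
grip_width: 1.001
t: 1.35
eef_pos: [370.2, 97.8, 231.2]
ee_rot: [0.695, 0.129, 0.695, -0.129]
ft_force: [0.7, 0.6, 0.1]
grip_width: 1.001
t: 1.98
eef_pos: [461.3, -97.7, 231.1]
ee_rot: [0.695, 0.129, 0.695, -0.129]
ft_force: [0.7, 0.3, 0.3]
grip_width: 1.006
t: 2.6
eef_pos: [534.5, -255.1, 230.0]
ee_rot: [0.703, 0.067, 0.704, -0.067]
ft_force: [-0.9, 0.6, -0.3]
grip_width: 0.998
t 2.6 pos [ 534.5 -255.1  230. ] F [-0.9  0.6 -0.3] M [0.05 0.06 0.02] grip 0.998 jawyaw 79.1 toolx [-0.001  0.    -1.   ] j [-0.58  0.38  0.13  1.32 -0.   -0.39]
turn -19.7
shift tool cm [ 9.99 -2.2   3.13]
```

```bash
python3 -m pendant '[[[0,-2.2,3.1,0,0],[0,0,0,-10,0],[0,0,0,-9.7,0],[4,0,0,0,0],[4,0,0,0,0]]]'
python3 - <<'E'
from go import *
rep([*(S['R']@[-60,-45]+S['t']),26.5],98.8)
for n in("side","top"):
    im=ctrl.capture(n)[...,::-1]; cv2.imwrite(f"pics/{n}1.png",im)
    r=(320,120,420,240) if n=='side' else (380,180,500,300)
    cv2.imwrite(f"pics/{n}1c.png",cv2.resize(im[r[1]:r[3],r[0]:r[2]],None,fx=5,fy=5,interpolation=cv2.INTER_CUBIC))
E
```

```text
t: 3.22
eef_pos: [560.2, -280.2, 150.2]
ee_rot: [0.705, -0.054, 0.705, 0.054]
ft_force: [0.2, -0.3, -0.7]
grip_width: 1.001
t 3.23 pos [ 560.2 -280.2  150.2] F [ 0.2 -0.3 -0.7] M [ 0.09 -0.02  0.08] grip 1.001 jawyaw 98.75 toolx [ 0. -0. -1.] j [-0.59  0.47  0.05  1.15  0.   -0.75]
turn -0.05
shift tool cm [12.37 -0.24  0.04]
```

View pics/side1c.png

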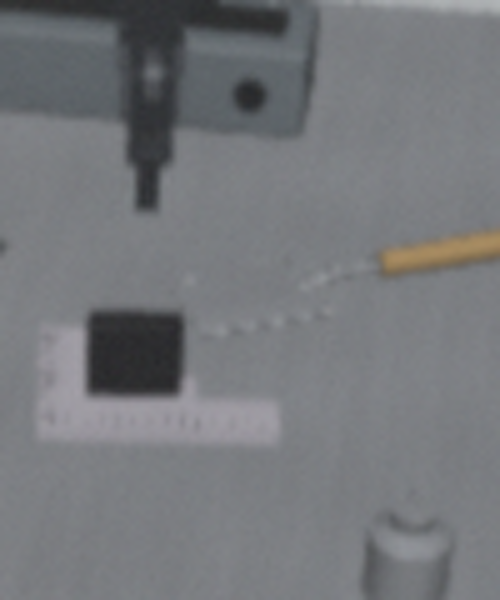

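View pics/top1c.png

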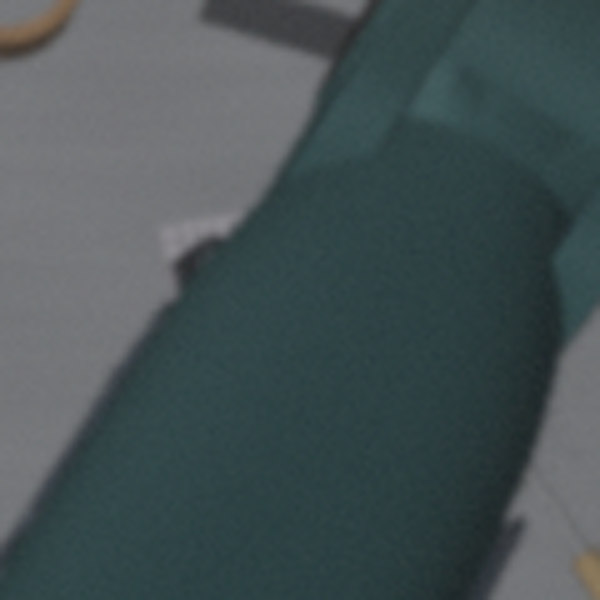

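The side view shows the open fingers above the handle (finger tip at crop (147,210), handle centre at crop (135,353)). I'll check whether this column offset is just perspective.

```bash
python3 - <<'E'
from go import *
g=S['R']@[-60,-45]+S['t']
u=proj('side',[[560.2,-280.2,155],[*g,37],[*g,62],[563,-280,37],[558,-280,37]]);print(((u-[320,120]+.5)*5).round(1))
E
```

```text
[[148.2 184.1]
 [140.2 346.9]
 [141.7 313.2]
 [136.5 348.8]
 [144.4 349.7]]
```

```bash
python3 -m pendant '[[[4,0,0.2,0,0],[4,0,0,0,0],[2.3,0,0,0,0],[2,0,0,0,0],[0,0,0,0,0]]]' 100
python3 -m pendant '[[[0,0,0,0,0.5],[0,0,0,0,0.7],[0,0,0,0,0.8],[0,0,0,0,1],[0,0,0,0,1]]]' 100
python3 -m pendant '[[[0,0,0,0,1],[0,0,0,0,1],[0,0,0,0,1]]]' 100
python3 -c "
from go import *
rep()"
```

```text
t: 3.95
eef_pos: [562.1, -279.9, 28.4]
ee_rot: [0.705, -0.054, 0.705, 0.054]
ft_force: [-0.0, -0.2, -1.1]
grip_width: 1.002
t: 4.58
eef_pos: [562.6, -280.2, 29.1]
ee_rot: [0.705, -0.054, 0.705, 0.054]
ft_force: [0.2, -0.7, 6.9]
grip_width: 0.218
t: 4.95
eef_pos: [562.5, -280.2, 29.1]
ee_rot: [0.705, -0.054, 0.705, 0.054]
ft_force: [-1.1, -0.4, 8.1]
grip_width: 0.225
t 4.95 pos [ 562.5 -280.2   29.1] F [-1.1 -0.4  8.1] M [ 0.07  0.19 -0.02] grip 0.225 jawyaw 98.74 toolx [ 0.001 -0.001 -1.   ] j [-0.59  0.56 -0.14  0.87 -0.   -0.74]
```

```bash
python3 -m pendant '[[[-2,0,0,0,1],[-4,0,0,0,1],[-4,0,0,0,1],[-2,0,0,0,1],[0,0,0,0,1]]]'
python3 - <<'E'
from go import *
t=J['R']@[-72,-112]+J['t']
rep([*t,150],90-15.55)
print('path jig target',t)
im=ctrl.capture('side')[...,::-1]; cv2.imwrite("pics/side2.png",im)
E
```

```text
t: 5.58
eef_pos: [562.6, -280.2, 149.2]
ee_rot: [0.706, -0.054, 0.705, 0.053]
ft_force: [0.5, 0.1, -4.5]
grip_width: 0.215
t 5.58 pos [ 562.6 -280.2  149.2] F [ 0.5  0.1 -4.5] M [-0.06 -0.01  0.01] grip 0.215 jawyaw 98.74 toolx [ 0.002 -0.001 -1.   ] j [-0.59  0.47  0.05  1.15  0.   -0.74]
turn 24.29
shift tool cm [-0.12 43.15  7.56]
path jig target [571.70488771 157.77167514]
```

View pics/side2.png

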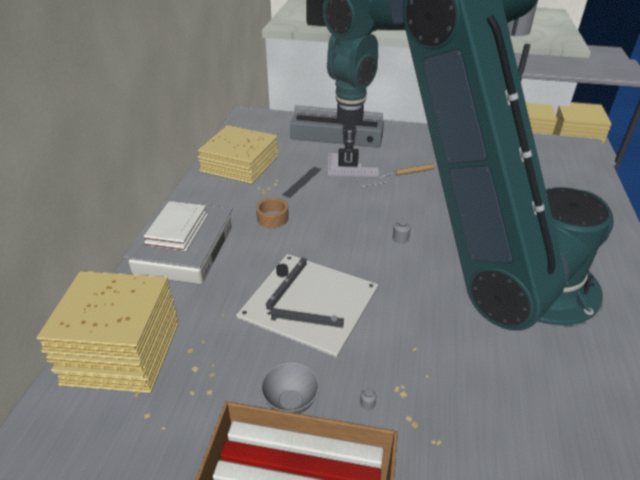

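The lift worked: the square hangs in the gripper at side view (350,165), well clear of the table. Next I'll carry it over to the jig.

```bash
python3 -m pendant '[[[0,2,0.3,0,1],[0,4,0.7,0,1],[0,5,0.9,0,1],[0,5,0.9,0,1],[0,5,0.9,0,1]]]'
python3 -m pendant '[[[0,5,0.9,0,1],[0,5,0.9,0,1],[0,5,0.9,0,1],[0,4.1,0.7,0,1],[0,2,0.4,0,1]]]'
python3 -m pendant '[[[0,0,0,6,1],[0,0,0,8,1],[0,0,0,8,1],[0,0,0,2.3,1],[0,0,0,0,1]]]'
python3 - <<'E'
from go import *
t=J['R']@[-72,-112]+J['t']
rep([*t,50],90-15.55)
for n in("side","top"):
    im=ctrl.capture(n)[...,::-1]; cv2.imwrite(f"pics/{n}3.png",im)
E
```

```text
t: 6.25
eef_pos: [565.7, -64.1, 147.1]
ee_rot: [0.704, -0.054, 0.706, 0.054]
ft_force: [0.9, 0.2, -4.5]
grip_width: 0.22
t: 6.88
eef_pos: [570.9, 150.2, 147.1]
ee_rot: [0.704, -0.055, 0.706, 0.055]
ft_force: [-0.5, -0.7, -4.4]
grip_width: 0.218
t: 7.5
eef_pos: [571.7, 147.5, 147.6]
ee_rot: [0.7, 0.096, 0.701, -0.096]
ft_force: [1.0, -0.5, -5.1]
grip_width: 0.218
t 7.5 pos [571.7 147.5 147.6] F [ 1.  -0.5 -5.1] M [-0.03  0.03  0.02] grip 0.218 jawyaw 74.45 toolx [-0.001 -0.    -1.   ] j [ 0.11  0.41 -0.05  1.11 -0.    0.39]
turn 0.0
shift tool cm [ 9.76  0.99 -0.26]
```

View pics/side3.png

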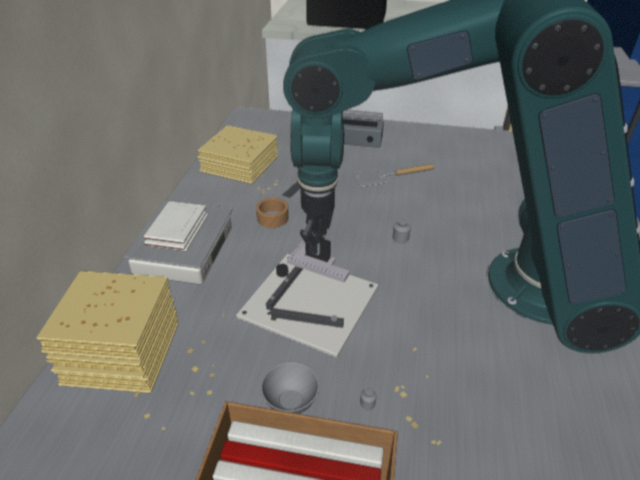

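View pics/top3.png

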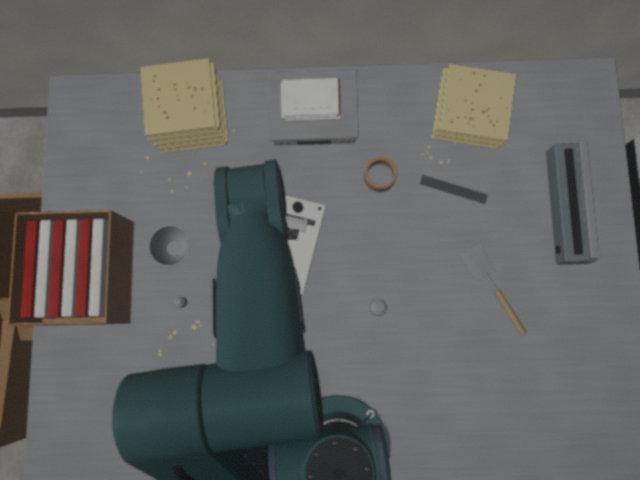

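```bash
python3 -m pendant '[[[3,0,-0.3,0,1],[3,0,0,0,1],[1,0,0,0,1],[0.5,0,0,0,1],[0,0,0,0,1]]]'
python3 - <<'E'
from go import *
rep([*(J['R']@[-72,-112]+J['t']),50],90-15.55)
s,R=st();pz=s['eef_pos']
im=ctrl.capture("side")[...,::-1].copy(); cv2.imwrite("pics/side4.png",im)
x0,y0,x1,y1=230,220,390,350
cv2.imwrite("pics/side4c.png",cv2.resize(im[y0:y1,x0:x1],None,fx=5,fy=4.6,interpolation=cv2.INTER_CUBIC))
E
```

```text
t: 8.22
eef_pos: [569.8, 148.4, 73.8]
ee_rot: [0.701, 0.096, 0.7, -0.096]
ft_force: [-0.7, 0.6, -3.2]
grip_width: 0.221
t 8.22 pos [569.8 148.4  73.8] F [-0.7  0.6 -3.2] M [-0.05 -0.03  0.02] grip 0.221 jawyaw 74.45 toolx [ 0.001  0.    -1.   ] j [ 0.12  0.46 -0.19  0.92  0.    0.39]
turn -0.0
shift tool cm [ 2.38  0.95 -0.07]
```

View pics/side4c.png

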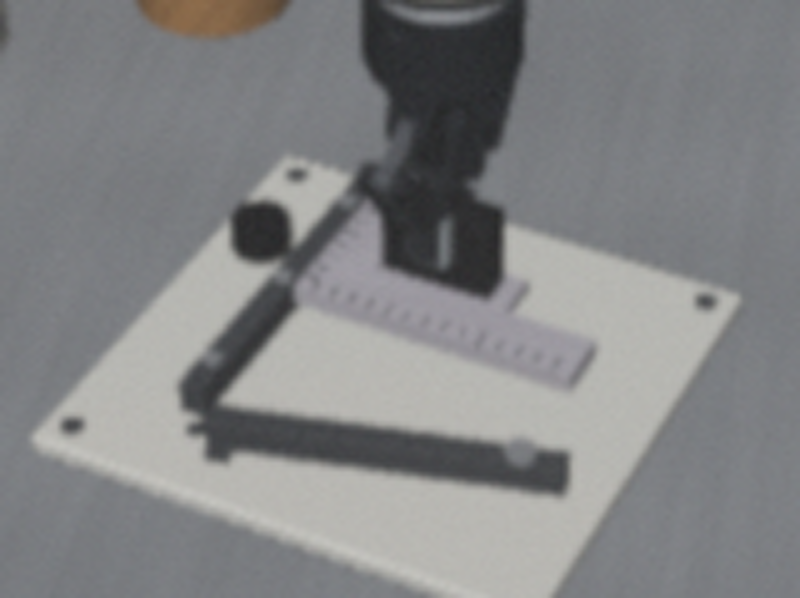

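The side view shows the square hovering over the board and parallel to the fixed fence, with its heel at crop (300,282) and its long-leg end at (595,345). The swing fence is still clear of it.

```bash
python3 - <<'E'
from go import *
f=lambda p:np.array(p)/[5,4.6]+[230,220]-.5
for nm,p,z in[('heel top',(300,280),57),('heel bot',(299,300),45),('tip top',(596,345),57),('tip bot',(572,388),45),('fence near top outer?',(183,388),34),('fence inner near end top',(207,392),34),('fence far inner',(385,180),34),('board r corner',(741,297),12),('board l corner',(33,440),12),('board top',(288,155),12)]:
    print(nm,((ray('side',f(p),z)[:,:2]-J['t'])@J['R']).round(1))
s,R=st();print('TCP in jig',(s['eef_pos'][:2]-J['t'])@J['R'])
E
```

```text
heel top [[-12.7 -77.9]]
heel bot [[-13.4 -74.9]]
tip top [[-163.1  -98.6]]
tip bot [[-161.1  -76.1]]
fence near top outer? [[10.5 -2. ]]
fence inner near end top [[-1.3 -4.7]]
fence far inner [[  -0.4 -191.6]]
board r corner [[-197.9 -207.9]]
board l corner [[67.8 45. ]]
board top [[  69.5 -209.8]]
TCP in jig [ -71.25690884 -121.44577623]
```

```bash
python3 -m pendant '[[[1.5,0,0,0,1],[1,0,0,0,1],[0.3,0,0,0,1],[0.2,0,0,0,1],[0,0,0,0,1]]]'
python3 -m pendant '[[[0.1,0,0,0,1],[0.1,0,0,0,1],[0,0,0,0,1]]]'
```

```text
t: 8.9
eef_pos: [569.5, 148.4, 43.4]
ee_rot: [0.701, 0.096, 0.701, -0.096]
ft_force: [0.6, 0.1, -4.4]
grip_width: 0.221
t: 9.28
eef_pos: [569.4, 148.4, 41.3]
ee_rot: [0.701, 0.096, 0.701, -0.096]
ft_force: [0.4, -0.3, -3.8]
grip_width: 0.215
```

```bash
python3 -m pendant '[[[0.05,0,0,0,1],[0.05,0,0,0,1],[0,0,0,0,1]]]'
python3 -m pendant '[[[0.05,0,0,0,1],[0,0,0,0,1]]]'
```

```text
t: 9.65
eef_pos: [569.8, 148.4, 41.1]
ee_rot: [0.701, 0.096, 0.7, -0.096]
ft_force: [-2.2, -0.3, 6.4]
grip_width: 0.217
t: 9.9
eef_pos: [570.0, 148.5, 41.1]
ee_rot: [0.701, 0.096, 0.7, -0.096]
ft_force: [-4.2, -0.0, 14.0]
grip_width: 0.217
```

Contact with the board registers at about 10–14 N. I'll ease that off a little and slide towards the swing fence.

```bash
python3 -m pendant '[[[-0.06,0.4,0,0,1],[0,0.6,0,0,1],[0,0.6,0,0,1],[0,0.4,0,0,1],[0,0,0,0,1]]]'
python3 -m pendant '[[[0,0.4,0,0,1],[0,0.5,0,0,1],[0,0.5,0,0,1],[0,0.5,0,0,1],[0,0,0,0,1]]]'
python3 -c "
from go import *
rep();s,R=st();print('est heel in jig',(s['eef_pos'][:2]-J['t'])@J['R']+[58.5,45.3])"
```

```text
t: 10.52
eef_pos: [575.7, 168.3, 41.1]
ee_rot: [0.701, 0.096, 0.7, -0.095]
ft_force: [-0.0, 1.6, 6.9]
grip_width: 0.218
t: 11.15
eef_pos: [580.7, 186.4, 41.1]
ee_rot: [0.701, 0.096, 0.7, -0.095]
ft_force: [0.6, -0.4, 7.3]
grip_width: 0.22
t 11.15 pos [580.7 186.4  41.1] F [ 0.6 -0.4  7.3] M [-0.11  0.16  0.16] grip 0.22 jawyaw 74.46 toolx [ 0.002  0.    -1.   ] j [ 0.18  0.52 -0.18  0.87 -0.    0.45]
est heel in jig [-12.53728156 -36.68668924]
```

```bash
python3 -m pendant '[[[0,0.4,0.1,0,1],[0,0.5,0.1,0,1],[0,0.5,0.1,0,1],[0,0.4,0.1,0,1],[0,0,0,0,1]]]'
python3 - <<'E'
from go import *
rep();s,R=st();print('est heel in jig',(s['eef_pos'][:2]-J['t'])@J['R']+[58.5,45.3], 'F jig',s['ft_force'][:2]@J['R'])
im=ctrl.capture("side")[...,::-1].copy(); cv2.imwrite("pics/side5.png",im)
x0,y0,x1,y1=230,220,390,350
cv2.imwrite("pics/side5c.png",cv2.resize(im[y0:y1,x0:x1],None,fx=5,fy=4.6,interpolation=cv2.INTER_CUBIC))
E
```

```text
t: 11.78
eef_pos: [589.3, 202.6, 41.1]
ee_rot: [0.701, 0.096, 0.7, -0.096]
ft_force: [-1.3, -0.9, 6.6]
grip_width: 0.22
t 11.78 pos [589.3 202.6  41.1] F [-1.3 -0.9  6.6] M [-0.33  0.15  0.21] grip 0.22 jawyaw 74.46 toolx [ 0.002 -0.    -1.   ] j [ 0.2   0.54 -0.14  0.89 -0.    0.47]
est heel in jig [ -8.53894729 -18.80442546] F jig [-1.04760171 -1.26904667]
```

View pics/side5c.png

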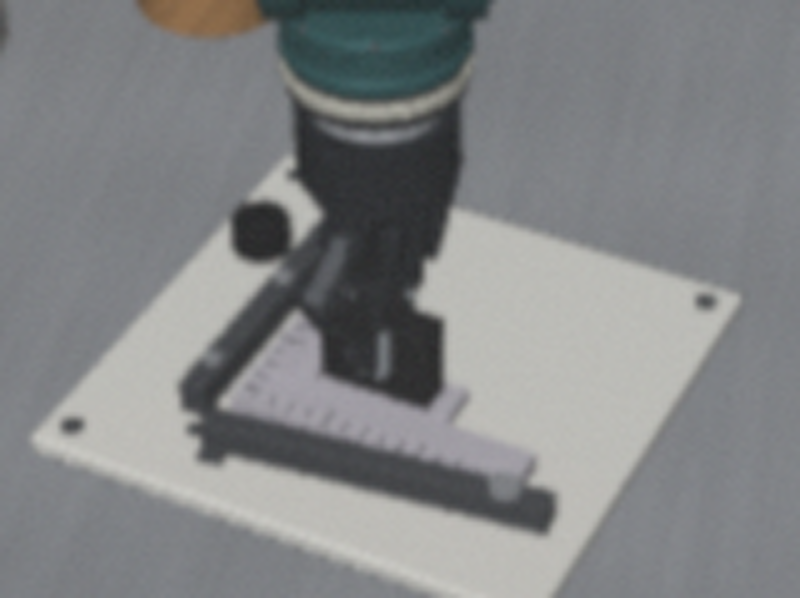

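The square's tip is swinging the fence out: its end has moved from crop (569,490) to (553,530). I'll continue slowly.

```bash
python3 -m pendant '[[[0,0.3,0.1,0,1],[0,0.3,0.1,0,1],[0,0.3,0,0,1],[0,0.2,0,0,1],[0,0,0,0,1]]]'
python3 -c "
from go import *
rep();s,R=st();print('est heel in jig',(s['eef_pos'][:2]-J['t'])@J['R']+[58.5,45.3], 'F jig',s['ft_force'][:2]@J['R'])"
python3 -m pendant '[[[0,0,0.1,0,1],[0,0,0.1,0,1],[0,0,0,0,1]]]'
python3 -c "
from go import *
rep();s,R=st();print('est heel in jig',(s['eef_pos'][:2]-J['t'])@J['R']+[58.5,45.3], 'F jig',s['ft_force'][:2]@J['R'])"
```

```text
t: 12.45
eef_pos: [594.0, 212.4, 41.0]
ee_rot: [0.701, 0.096, 0.7, -0.096]
ft_force: [-1.7, -3.2, 7.0]
grip_width: 0.218
t 12.45 pos [594.  212.4  41. ] F [-1.7 -3.2  7. ] M [-0.54  0.23  0.2 ] grip 0.218 jawyaw 74.45 toolx [ 0.001 -0.    -1.   ] j [ 0.21  0.55 -0.12  0.9  -0.    0.49]
est heel in jig [-6.62885903 -8.08451138] F jig [-0.81288822 -3.58280805]
t: 12.82
eef_pos: [595.6, 212.1, 41.0]
ee_rot: [0.701, 0.096, 0.7, -0.096]
ft_force: [-2.9, -0.7, 8.7]
grip_width: 0.22
t 12.82 pos [595.6 212.1  41. ] F [-2.9 -0.7  8.7] M [-0.3   0.56  0.23] grip 0.22 jawyaw 74.46 toolx [ 0.001  0.    -1.   ] j [ 0.21  0.55 -0.12  0.9  -0.    0.48]
est heel in jig [-5.0337377  -8.00179158] F jig [-2.61416695 -1.4955826 ]
```

Now I'll find the fixed fence with 1 mm steps along tool z.

```bash
cat > r.py <<'E'
from go import *
rep();s,R=st();print('est heel in jig',(s['eef_pos'][:2]-J['t'])@J['R']+[58.5,45.3], 'F jig',s['ft_force'][:2]@J['R'])
E
python3 -m pendant '[[[0,0,0.1,0,1],[0,0,0.1,0,1],[0,0,0,0,1]]]'>/dev/null; python3 r.py
python3 -m pendant '[[[0,0.1,0.05,0,1],[0,0.1,0.05,0,1],[0,0,0,0,1]]]'>/dev/null; python3 r.py
```

```text
t 13.2 pos [597.6 211.6  41.1] F [-2.3  0.   8.5] M [-0.24  0.57  0.18] grip 0.221 jawyaw 74.46 toolx [ 0.001  0.    -1.   ] j [ 0.21  0.55 -0.11  0.91  0.    0.48]
est heel in jig [-2.96316477 -7.93257281] F jig [-2.19884611 -0.57117075]
t 13.57 pos [599.1 212.9  41.1] F [-3.1 -3.8  9.7] M [-0.76  0.57  0.26] grip 0.214 jawyaw 74.45 toolx [ 0.001 -0.    -1.   ] j [ 0.21  0.56 -0.1   0.91 -0.    0.49]
est heel in jig [-1.91198854 -6.27144237] F jig [-1.98848353 -4.5352728 ]
```

```bash

python3 -m pendant '[[[0,0,0.05,0,1],[0,0,0.05,0,1],[0,0,0,0,1]]]'>/dev/null; python3 r.py
python3 -m pendant '[[[0,0.1,0,0,1],[0,0.1,0,0,1],[0,0,0,0,1]]]'>/dev/null; python3 r.py
```

```text
t 13.95 pos [599.9 212.8  41.1] F [-4.2 -2.  10.1] M [-0.46  0.76  0.21] grip 0.217 jawyaw 74.46 toolx [ 0.001 -0.    -1.   ] j [ 0.21  0.56 -0.1   0.91 -0.    0.48]
est heel in jig [-1.11657174 -6.12568365] F jig [-3.51467969 -3.04195232]
t 14.32 pos [600.7 214.5  41.1] F [-3.  -5.1 10.2] M [-0.83  0.41  0.19] grip 0.219 jawyaw 74.45 toolx [ 0.001 -0.001 -1.   ] j [ 0.22  0.56 -0.1   0.91 -0.    0.49]
est heel in jig [-0.77442234 -4.31709967] F jig [-1.51788122 -5.68725853]
```

```bash

python3 -m pendant '[[[0,0,0.05,0,1],[0,0,0.05,0,1],[0,0,0,0,1]]]'>/dev/null; python3 r.py
python3 -m pendant '[[[0,0.1,0,0,1],[0,0.1,0,0,1],[0,0,0,0,1]]]'>/dev/null; python3 r.py
```

```text
t 14.7 pos [601.3 214.4  41.1] F [-3.6 -1.7  9.7] M [-0.48  0.81  0.27] grip 0.223 jawyaw 74.46 toolx [ 0.001 -0.    -1.   ] j [ 0.22  0.56 -0.1   0.91 -0.    0.49]
est heel in jig [-0.14483939 -4.16132495] F jig [-3.00478797 -2.62044821]
t 15.07 pos [602.2 216.1  41.1] F [-0.5 -3.6  9.2] M [-0.78  0.47  0.2 ] grip 0.217 jawyaw 74.44 toolx [ 0.001 -0.001 -1.   ] j [ 0.22  0.56 -0.09  0.91 -0.    0.49]
est heel in jig [ 0.23158129 -2.3181371 ] F jig [ 0.53377684 -3.63803297]
```

```bash

python3 -m pendant '[[[0,0,0.05,0,1],[0,0,0.05,0,1],[0,0,0,0,1]]]'>/dev/null; python3 r.py
python3 -m pendant '[[[0,0.1,0,0,1],[0,0.05,0,0,1],[0,0,0,0,1]]]'>/dev/null; python3 r.py
```

```text
t 15.45 pos [602.3 216.2  41.1] F [-7.6 -1.5 12.4] M [-0.36  1.42  0.03] grip 0.214 jawyaw 74.46 toolx [-0.  0. -1.] j [ 0.22  0.56 -0.09  0.92  0.    0.49]
est heel in jig [ 0.28931164 -2.25255523] F jig [-6.86191427 -3.51346152]
t 15.82 pos [602.6 217.2  41.1] F [-8.9 -4.  12.8] M [-0.85  1.5   0.11] grip 0.219 jawyaw 74.44 toolx [-0.001 -0.001 -1.   ] j [ 0.22  0.57 -0.09  0.92 -0.    0.49]
est heel in jig [ 0.30700759 -1.18416638] F jig [-7.52945936 -6.27408611]
```

```bash

python3 -m pendant '[[[0,0,0.05,0,1],[0,0,0.05,0,1],[0,0,0,0,1]]]'>/dev/null; python3 r.py
python3 -m pendant '[[[0,0.05,0,0,1],[0,0.05,0,0,1],[0,0,0,0,1]]]'>/dev/null; python3 r.py
```

```text
t 16.2 pos [602.5 217.2  41. ] F [-14.4  -3.8  17.3] M [-0.58  2.46  0.  ] grip 0.218 jawyaw 74.47 toolx [-0.002 -0.    -1.   ] j [ 0.22  0.57 -0.09  0.92  0.    0.49]
est heel in jig [ 0.24495372 -1.17136904] F jig [-12.84897963  -7.51649447]
t 16.57 pos [602.7 217.8  41. ] F [-14.5  -6.5  18.2] M [-1.01  2.62  0.03] grip 0.218 jawyaw 74.45 toolx [-0.002 -0.001 -1.   ] j [ 0.22  0.57 -0.09  0.92 -0.    0.49]
est heel in jig [ 0.28971587 -0.54818931] F jig [-12.21677179 -10.1529915 ]
```

```bash

python3 -m pendant '[[[-0.03,0,-0.05,0,1],[0,0,0,0,1],[0,0,0,0,1]]]'>/dev/null; python3 r.py
python3 -m pendant '[[[0,0.05,0,0,1],[0,0,0,0,1],[0,0,0,0,1]]]'>/dev/null; python3 r.py
python3 -m pendant '[[[0,0.03,0,0,1],[0,0,0,0,1],[0,0,0,0,1]]]'>/dev/null; python3 r.py
```

```text
t 16.95 pos [602.8 217.9  41. ] F [-10.4  -5.4  11.9] M [-0.85  1.77  0.04] grip 0.222 jawyaw 74.45 toolx [-0.002 -0.001 -1.   ] j [ 0.22  0.57 -0.09  0.92 -0.    0.49]
est heel in jig [ 0.28577991 -0.40107547] F jig [-8.56208057 -8.03768645]
t 17.32 pos [602.8 218.1  41.1] F [-11.2  -8.8  13.4] M [-1.42  1.99  0.04] grip 0.22 jawyaw 74.43 toolx [-0.002 -0.002 -1.   ] j [ 0.22  0.57 -0.09  0.92 -0.    0.49]
est heel in jig [ 0.27759556 -0.2841622 ] F jig [ -8.4603512  -11.51170737]
t 17.7 pos [602.8 218.1  41.1] F [-11.2 -10.6  14.7] M [-1.62  1.97 -0.05] grip 0.222 jawyaw 74.42 toolx [-0.002 -0.002 -1.   ] j [ 0.22  0.57 -0.09  0.92 -0.    0.49]
est heel in jig [ 0.26648905 -0.24292672] F jig [ -7.96849762 -13.22945982]
```

Both axes have now stopped advancing while the force rises, so the square is flush. I'll ease off slightly and check with the cameras.

```bash

python3 -m pendant '[[[-0.02,-0.03,0,0,1],[0,0,0,0,1],[0,0,0,0,1],[0,0,0,0,1]]]'>/dev/null; python3 r.py
python3 - <<'E'
from go import *
for n,(x0,y0,x1,y1) in(("side",(230,220,390,350)),("top",(200,170,360,290))):
    im=ctrl.capture(n)[...,::-1].copy(); cv2.imwrite(f"pics/{n}6.png",im)
    if n=='side':
        def pl(Z,pts,col):
            p=np.array(pts,float);w=np.c_[p[:,:2]@J['R'].T+J['t'],p[:,2]]
        big=cv2.resize(im[y0:y1,x0:x1],None,fx=5,fy=4.6,interpolation=cv2.INTER_CUBIC)
    else: big=cv2.resize(im[y0:y1,x0:x1],None,fx=5,fy=5,interpolation=cv2.INTER_CUBIC)
    cv2.imwrite(f"pics/{n}6c.png",big)
E
```

```text
t 18.2 pos [602.8 218.1  41.1] F [-11.1  -7.4  11. ] M [-1.33  1.68  0.02] grip 0.223 jawyaw 74.43 toolx [-0.002 -0.002 -1.   ] j [ 0.22  0.57 -0.09  0.92 -0.    0.49]
est heel in jig [ 0.2480631  -0.26255067] F jig [ -8.7136395  -10.09017226]
```

View pics/side6c.png

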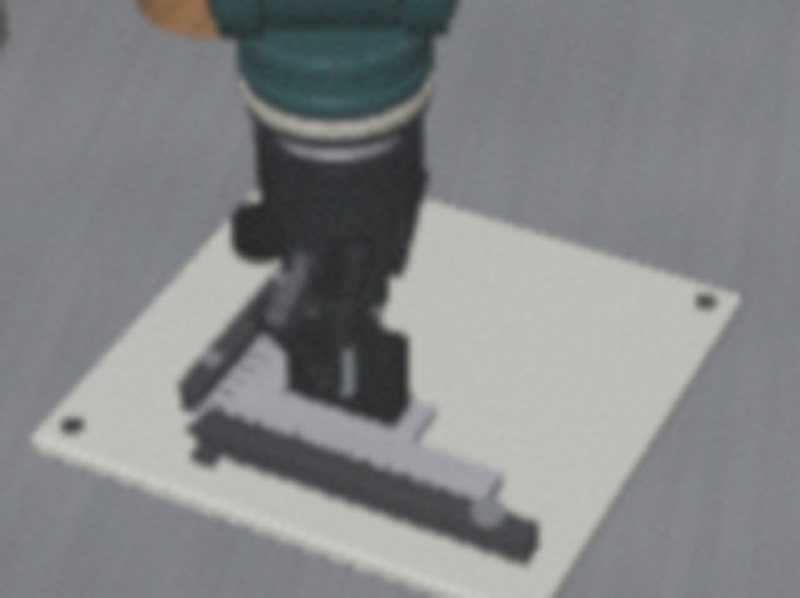

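View pics/top6c.png

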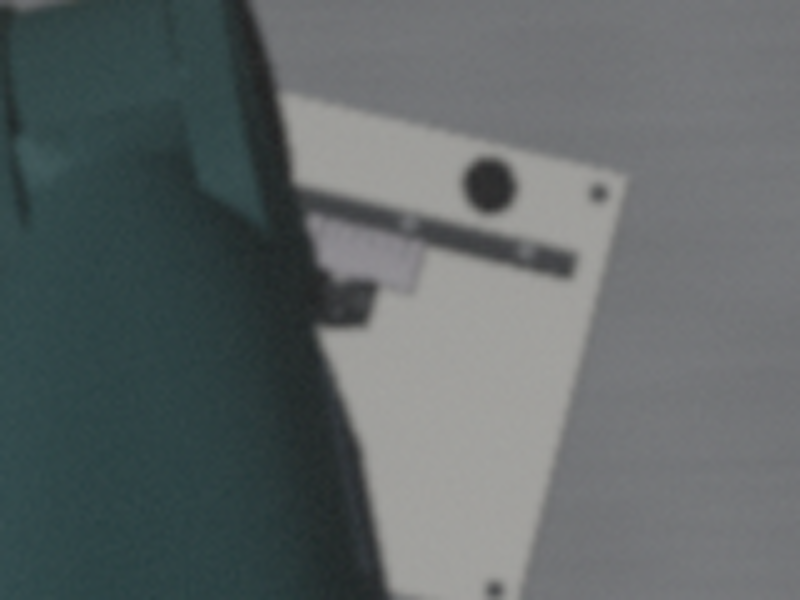

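```bash
python3 - <<'E'
from go import *
f=lambda p:np.array(p)/[5,4.6]+[230,220]-.5
for nm,p,q,z in[('bar bottom outer',(240,462),(520,562),14),('board front edge',(60,455),(490,595),12),('sq long inner top',(435,448),(500,472),24)]:
    a=(ray('side',f(p),z)[0,:2]-J['t'])@J['R'];b=(ray('side',f(q),z)[0,:2]-J['t'])@J['R'];d=a-b
    print(nm,a.round(1),b.round(1),np.degrees(np.arctan2(d[1],d[0])).round(2))
im=cv2.imread('pics/side6.png').astype(float).mean(2)
# dark bar lower-outer boundary: per column, last dark->bright going down
def edge(cols,r0,r1,th):
    o=[]
    for c in cols:
        k=im[r0:r1,c];i=[j for j in range(len(k)-1) if k[j]<th<=k[j+1]]
        if i:j=i[-1];o.append((c,r0+j+(th-k[j])/(k[j+1]-k[j])))
    return np.array(o,np.float32)
def ang(e,z):
    v=cv2.fitLine(e,cv2.DIST_HUBER,0,.01,.01).ravel();P=ray('side',[v[2:]-v[:2]*20,v[2:]+v[:2]*20],z)[:,:2];d=(P[1]-P[0])@J['R'];d*=np.sign(d[0]);return np.degrees(np.arctan2(d[1],d[0])),len(e),((P-J['t'])@J['R']).round(1).tolist()
print('bar lower edge',ang(edge(range(282,332),300,345,115),14))
# upper: bright square -> dark bar boundary (inner contact line) z=24..34
def edge2(cols,r0,r1,th):
    o=[]
    for c in cols:
        k=im[r0:r1,c];i=[j for j in range(len(k)-1) if k[j]>=th>k[j+1]]
        if i:j=i[-1];o.append((c,r0+j+(k[j]-th)/(k[j]-k[j+1])))
    return np.array(o,np.float32)
print('bar/sq edge',ang(edge2(range(285,318),305,335,105),34))
E
```

```text
bar bottom outer [-30.   15.2] [-177.5   15.4] -0.06
board front edge [50.5 48. ] [-173.5   38.6] 2.4
sq long inner top [-112.8  -26.9] [-147.5  -25.9] -1.65
bar lower edge (np.float64(0.00725232699073848), 50, [[-52.3, 15.3], [-150.6, 15.3]])
bar/sq edge (np.float64(-0.2595605440961745), 33, [[-29.9, 4.9], [-129.2, 5.4]])
```

The fitted edge of the swing fence reads 0.0° to the jig, 15.3 mm from the corner line against 14 mm nominal thickness. The tool yaw matches the jig. I'll let it settle, recheck and hand in.

```bash
python3 -m pendant '[[[0,0,0,0,1],[0,0,0,0,1],[0,0,0,0,1],[0,0,0,0,1]]]'>/dev/null; python3 r.py; python3 -c "
from station import ctrl
print(ctrl.finish_job())
print(ctrl.state()['ft_force'],ctrl.state()['t'])"
```

```text
t 18.8 pos [602.8 218.1  41.1] F [-10.6  -6.8  10.4] M [-1.35  1.77  0.01] grip 0.217 jawyaw 74.43 toolx [-0.002 -0.002 -1.   ] j [ 0.22  0.57 -0.09  0.92 -0.    0.49]
est heel in jig [ 0.2577448  -0.25925214] F jig [-8.35058655 -9.35499326]
the job is handed in; nothing more can be done
None
the job is handed in; nothing more can be done
```

I gripped the square by its handle with 100 N and lifted it clear of the table. I set it flat on the board, used it to swing the leaning fence (about 0.29 rad at the start) out square, and pushed its heel into the corner. The job was handed in at about 18.9 s with the gripper still holding and pressing; no verdict was reported.

**Last checks:**
- **Heel:** about 0.3 mm from the corner along each fence, as estimated from the tool position. The camera measurements behind that estimate are good to about 2–3 mm.
- **Tool yaw:** within 0.05° of the jig.
- **Swing fence:** about 0.0° from square in the side view.
- **Forces:** about 8 N against the fixed fence and 9 N against the swing fence, measured at the wrist and so including friction, plus about 10 N measured upward from the board. The highest sideways wrist force seen during the push was about 16 N.
- **Bystanders:** none touched as far as I could see in the views; I did not measure their positions again.

**Disagreements:**
- **Between cameras:** the side and top views differed by 2–5 mm in absolute position. I found the final position by contact force instead.
- **Square's inner edge:** a rough hand-picked line along it in the side view read -1.65°. I put that down to the short, blurred edge, since the swing fence fit and the tool yaw both agree with the jig.

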